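# Set the spring pressure of a card creaser

### The arm

A 7-joint arm with a two-finger parallel gripper is mounted at the origin on the work surface. World frame = base frame: x ahead of the robot, y to its left, z up, the work surface at z = 0. Lengths are in mm, angles in rad, forces in N, time in s.
With the tool pointing down it reaches from about 400 to 925 mm from the base axis. Payload 5.6 kg.
Tool frame: the origin (TCP) lies at the very end of the fingers, on their centre line; the grasp point (between the pads) lies 19 mm behind it; z points along the fingers, y is the direction in which the jaws open and shut (so a half turn about z gives the same grasp; the last joint's range is limited). The gripper opens to 85 mm and grips with 20 to 120 N. Pads are 22 mm wide; open, the fingers measure 114 mm over their backs; the gripper's body (76 mm by 85 mm) begins 54 mm behind the grasp point. The pads swing forward as they close: fully open they stand 13 mm farther back than shut.
Start: joints at [1.093, 0.468, -0.012, 1.603, 0.006, 1.071, -0.056], TCP at [273.761, -589.545, 231.29] pointing down, gripper open.
Joint ranges: [-2.53, 2.53], [-0.31, 2.02], [-1.57, 1.55], [0.28, 2.44], [-1.29, 4.43], [0.15, 1.84], [-2.92, 2.92]. Speed limits (rad/s): [2.57, 2.57, 3.14, 3.14, 3.14, 3.14, 3.14].

### API

Orientations are given as a unit quaternion [w, x, y, z].
In Python, from cell import r gives the robot as it stands.
- The arm moves only by the shell command python3 -m crank 'ROWS' [FORCE]. ROWS is JSON, one flat list of numbers, 7 for each row, row after row: the finger opening in m, from 0 to 0.0854, then the shift along the tool's x, y, z in m, then the turn, a rotation vector about the tool's x, y, z in degrees. A call has 1 to 10 rows; each row shifts and turns the commanded pose from where the row before left it, along the tool's axes as they then stand; what a row does not reach is not made up. A row lasts 1/8 s, in which the tool goes at most 62.5 mm and 10.7 degrees, less where a joint would pass 70% of its speed; a pose out of reach is approached as far as the arm can. A call with a gripper value outside its range is refused whole. The fingers move at their own pace and stop on an object; FORCE is the grip in N (left out, the last holds). Time passes only in rows, so rows that do not move let the fingers close. It gives the time, the measured TCP pose, the force and the opening at its end, in the units of the state.
- r.read_state(): the state, without advancing time (a new reading comes with each control period).
- r.capture(name): name is "scene" or "side" or "wrist"; returns a dict with "color" (480x640x3 uint8, blue, green, red), "fx", "fy", "cx", "cy" (pixels), "R" (3x3) and "t" (3): a world point X has camera coordinates R X + t; the wrist camera has in their place "T_tool_cam" (4x4, takes a point from camera to tool coordinates, whose origin is the TCP and whose axes are the flange's). Camera axes: x right, y down, z forward; pixel columns grow to the right and rows downward; lengths in mm; the calibration is good to about 2 mm. A picture is of the moment at which its call begins: read the wrist's pose just before it. There is no depth.
- r.close_job(): hands the job in, once; it reports no verdict.
The state is a dict: "time_s": time; "joint_positions": joint angles; "dq": joint speeds; "effort": joint torques, N m; "ee_pos": TCP position; "orientation": TCP orientation; "wrist_force": force on the tool from outside, world axes, zero at the start; "wrist_torque": the same for the moment, N m; "gripper_width": finger opening in mm.
Only numpy, scipy, OpenCV 4.12 (cv2) and the standard library are available. Lean on these libraries where they do the work, as an engineer would, in place of code of your own. Each camera call takes 0.05 s, during which the arm holds its last target. There are 200 camera calls.

### The job

The pressure spring of the white card creaser has been slackened. Turn its orange knob clockwise (seen from above) until the tip of the red sprung arm under the clear window points at the green set mark, then let go. Leave the grey knob of the blue lamp dimmer as it is.

Things in the scene. Friction and masses are not known exactly. Their poses are not given: they have to be found in the camera images.
- creaser: White card creaser fixed to the desk, 170 x 270 mm (x, y), flat deck 60 mm high; origin under its middle. Orange tension knob on its -y end; on its +y end a clear fixed window covers the red arm, its black frame 72 mm above the desk and starting 75 mm from the knob's axis.
- knob_grip (a point): Orange knob: disc 50 mm wide with an upright grip bar 48 mm long, 15 mm thick, 33 mm high. Point on its vertical axis, 92 mm above the desk, 13 mm below the bar's top, 20 mm above the disc. x runs along the bar and turns with it, z up. Clockwise from above tightens; end stop 2.0 rad from slack. Stiff (about 0.1 N m), stays where left.
- pointer_tip (a point): Tip of the red sprung arm, 100 mm from its pivot, under the window. 1 rad of clockwise knob turn swings it 0.5 rad counter-clockwise (from above), so the tip moves 50 mm along its arc. At the start it is 30 to 68 mm of arc short of the green mark: the knob needs 0.6 to 1.4 rad clockwise.
- set_mark (a point): Inner end of the green set mark (clip 12 mm wide, 20 mm long) on the scale under the window, on the arc of the arm's tip, 100 mm from the arm's pivot and at the tip's height. Does not move.
- dimmer_knob_end (a point): Grey knob of the lamp dimmer (blue box 110 x 120 mm, 50 mm high, fixed), not to be turned. Point at the top of the end of its grip bar, 22 mm from the knob's axis, 95 mm above the desk; x runs along the bar towards the axis.

How it is judged:
By the outcome, as a careful person would: the job done as asked, in the order asked, and still so for the second after the job is handed in, with the robot touching nothing.
It also fails if it takes over 32 s, if anything falls off the work surface, if the arm or the gripper's body presses on something with over 40 N, if the wrist force passes 120 N, or if a joint passes its speed limit or range.

## Working session

There is one attempt and no reset: what is moved stays moved. The work goes in short steps, Python scripts to look and compute and a shell command to move; the robot and the scene stay as the last step left them, time stands still between calls to the robot, and variables do not carry over. Pictures are saved under pics/ and viewed, about 8 in all and at most 12, crops included, and the job is handed in when it is done.

```bash
mkdir -p pics; cat > h.py <<'E'
from cell import r
import numpy as np, cv2
from scipy.spatial.transform import Rotation as Ro
def cam(name):
    s=r.read_state(); c=r.capture(name)
    K=np.array([[c['fx'],0,c['cx']],[0,c['fy'],c['cy']],[0,0,1.]])
    if name=='wrist':
        q=s['orientation']; T=np.eye(4); T[:3,:3]=Ro.from_quat([q[1],q[2],q[3],q[0]]).as_matrix(); T[:3,3]=s['ee_pos']
        M=np.linalg.inv(T@np.array(c['T_tool_cam'])); R,t=M[:3,:3],M[:3,3]
    else: R,t=np.array(c['R']),np.array(c['t']).ravel()
    return c['color'],K,R,t
def save(name,f):
    im,K,R,t=cam(name); cv2.imwrite(f'pics/{f}.png',im); np.savez(f'pics/{f}.npz',K=K,R=R,t=t); return im
def atz(f,uv,z):
    d=np.load(f'pics/{f}.npz'); K,R,t=d['K'],d['R'],d['t']
    o=-R.T@t; v=R.T@np.linalg.inv(K)@np.array([uv[0],uv[1],1.]); return o+v*(z-o[2])/v[2]
def pix(f,X):
    d=np.load(f'pics/{f}.npz'); p=d['K']@(d['R']@np.array(X)+d['t']); return p[:2]/p[2]
E
python3 - <<'E'
from h import *
a=save('scene','s0');b=save('side','d0');s=r.read_state();print(s)
w=save('wrist','w0')
cv2.imwrite('pics/m0.png',cv2.resize(np.hstack([b,w]),(800,300)))
E
```

```text
{'time_s': 0.1, 'joint_positions': array([ 1.09303636,  0.46829085, -0.01160349,  1.60354077,  0.00601918,
        1.07140634, -0.05631876]), 'dq': array([ 1.31836423e-03,  2.67726415e-04, -4.01002265e-04, -1.45357510e-03,
        1.92343017e-03, -1.90624278e-04,  3.99356629e-05]), 'effort': array([ 1.07269861e-03, -5.33520234e+01,  2.18111684e-02, -2.51966089e+01,
        1.15870731e-02,  4.27818100e-03, -1.60810100e-05]), 'ee_pos': array([ 273.49684821, -589.10045444,  230.42864288]), 'orientation': array([-7.69672749e-04,  9.76473459e-01,  2.15636118e-01, -2.37943514e-04]), 'wrist_force': array([-0.37894412,  0.15881227, -0.24264405]), 'wrist_torque': array([ 0.03184051,  0.0142453 , -0.02590816]), 'gripper_width': 85.17793491524871}
```

View pics/s0.png

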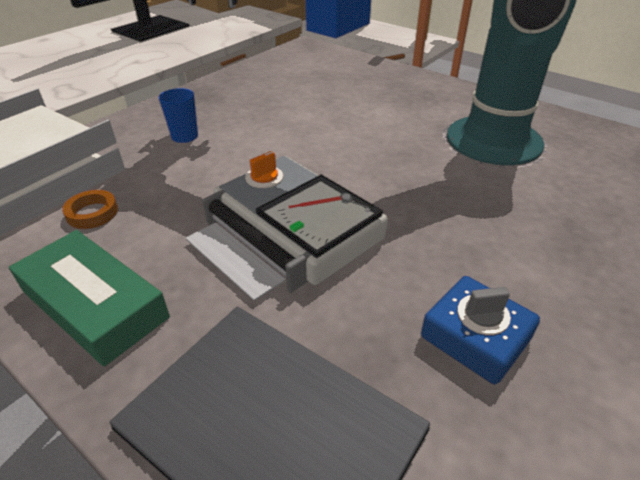

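View pics/m0.png

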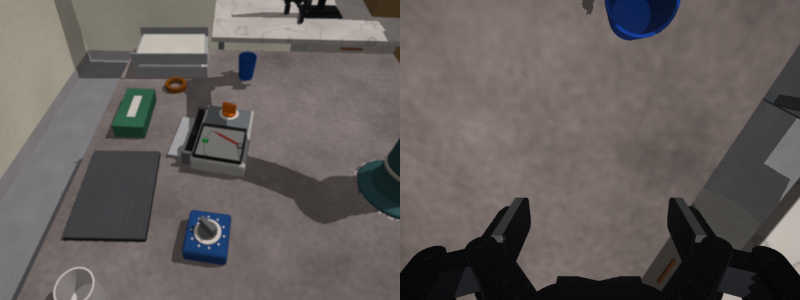

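The scene view shows the creaser with its knob near (263,165), the window around (320,215), the red tip near (290,206) and the green mark near (297,226). The dimmer is at (485,310). Next, an enlarged crop from both views.

```bash
python3 - <<'E'
from h import *
a=cv2.imread('pics/s0.png')[140:290,230:390];b=cv2.imread('pics/d0.png')[150:285,280:420]
f=lambda i,k:cv2.resize(i,None,fx=k,fy=k,interpolation=cv2.INTER_CUBIC)
A=f(a,2.5);B=f(b,2.777)
print(A.shape,B.shape)
cv2.imwrite('pics/c0.png',np.hstack([A[:375],cv2.copyMakeBorder(B,0,max(0,375-B.shape[0]),0,0,0)[:375]]))
for f_,uv in(('s0',(263,153)),('d0',(366,166))): print(f_,atz(f_,uv,105))
E
```

```text
(375, 400, 3) (375, 389, 3)
s0 [ 491.07484777 -243.19886605  105.        ]
d0 [ 500.22642017 -241.62266639  105.        ]
```

View pics/c0.png

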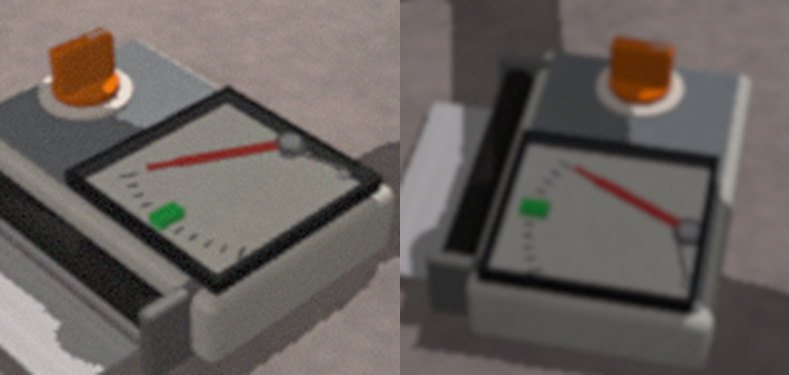

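The crops show the bar top at scene crop (84,41) and side crop (243,45). The red tip is at (148,167) / (175,168), the pivot at (291,142) / (288,231), and the inner end of the green mark at (174,208) / (149,209).

```bash
python3 - <<'E'
from h import *
S=lambda p:np.array(p)/2.5+[230,140]
D=lambda p:np.array(p)/2.777+[280,150]
def P(f):
    d=np.load(f'pics/{f}.npz');return d['K']@np.c_[d['R'],d['t']]
pts=dict(bartop=((84,41),(243,43)),barL=((51,50),(213,40)),barR=((112,33),(274,44)),tip=((148,167),(175,168)),piv=((291,142),(288,231)),green=((176,208),(149,209)))
X={}
for n,(a,b) in pts.items():
    x=cv2.triangulatePoints(P('s0'),P('d0'),S(a),D(b)).ravel();x=x[:3]/x[3]
    z=105 if 'bar' in n else 66
    X[n]=(atz('s0',S(a),z)+atz('d0',D(b),z))/2
    print(n,x.round(1),atz('s0',S(a),z).round(1),atz('d0',D(b),z).round(1))
an=lambda n:np.arctan2(*(X[n]-X['piv'])[[1,0]])
for n in('tip','green'):print(n,np.linalg.norm(X[n]-X['piv']),an(n))
print('need knob',2*(an('green')-an('tip')))
v=X['barR']-X['barL'];print('bar',v,np.arctan2(v[1],v[0]))
q=r.read_state()['orientation'];m=Ro.from_quat([q[1],q[2],q[3],q[0]]).as_matrix();print(m.round(3))
E
```

```text
bartop [ 497.3 -237.4  106.2] [ 498.6 -234.5  105. ] [ 497.1 -243.6  105. ]
barL [ 519.9 -246.1  104.1] [ 521.4 -244.2  105. ] [ 519.9 -245.8  105. ]
barR [ 474.4 -233.7  105.9] [ 478.6 -226.5  105. ] [ 473.7 -243.7  105. ]
tip [ 543.3 -139.1   68.5] [ 542.2 -139.1   66. ] [ 543.2 -144.    66. ]
piv [462.1 -81.6  68. ] [460.9 -81.6  66. ] [461.7 -85.3  66. ]
green [ 559.8 -101.    63.5] [563.2 -97.   66. ] [ 559.6 -100.7   66. ]
tip 99.9887013958223 -0.6197735109467857
green 101.26285858539053 -0.15242088507311582
need knob 0.9347052517473398
bar [-44.4627233    9.89190336   0.        ] 2.9226815741064702
[[ 0.907  0.421 -0.001]
 [ 0.421 -0.907  0.001]
 [-0.    -0.001 -1.   ]]
```

```bash
python3 -m crank '[0.085,0.035,-0.0224,0,0,0,0, 0.085,0.035,-0.0224,0,0,0,0, 0.085,0.035,-0.0224,0,0,0,0, 0.085,0.035,-0.0224,0,0,0,0, 0.085,0.035,-0.0224,0,0,0,0, 0.085,0.035,-0.0224,0,0,0,0, 0.085,0.035,-0.0224,0,0,0,0, 0.085,0.035,-0.0224,0,0,0,0, 0.085,0.035,-0.0224,0,0,0,0, 0.085,0.035,-0.0224,0,0,0,0]' 60
python3 -m crank '[0.085,0,0,0,0,0,9.5, 0.085,0,0,0,0,0,9.5, 0.085,0,0,0,0,0,9.5, 0.085,0,0,0,0,0,9.5, 0.085,0,0,0,0,0,0, 0.085,0,0,0,0,0,0]'
python3 - <<'E'
from h import *
w=save('wrist','w1');s=r.read_state();print(s['ee_pos'],s['joint_positions'],s['time_s'])
q=s['orientation'];m=Ro.from_quat([q[1],q[2],q[3],q[0]]).as_matrix();print(m.round(3)); print(pix('w1',[498,-238,105]))
E
```

```text
time_s: 1.4
ee_pos: [497.3, -237.8, 231.1]
orientation: [-0.0, 0.976, 0.216, -0.0]
wrist_force: [0.0, -0.2, -0.3]
gripper_width: 85.1
time_s: 2.15
ee_pos: [496.8, -238.9, 231.2]
orientation: [-0.0, 0.994, -0.113, -0.0]
wrist_force: [-0.3, -0.0, 0.7]
gripper_width: 84.9
[ 496.81892817 -238.89180826  231.17155804] [ 0.44551013  0.30546266 -0.07028547  1.84402085  0.02517805  0.99319027
 -1.43232977] 2.2
[[ 0.975 -0.224 -0.   ]
 [-0.224 -0.975  0.   ]
 [-0.    -0.    -1.   ]]
[314.63986901 228.1235558 ]
```

View pics/w1.png

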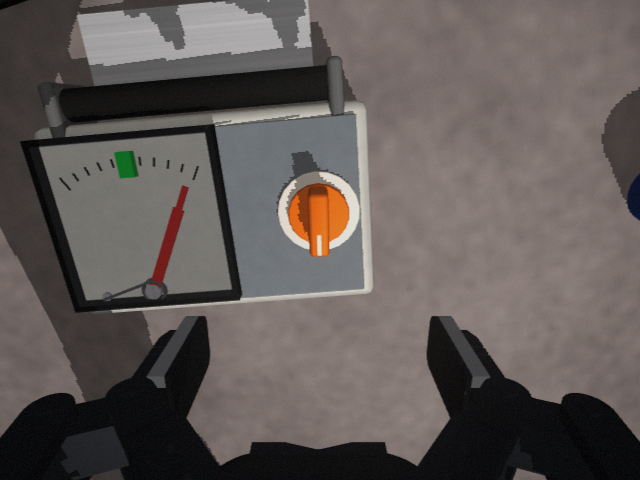

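The wrist view shows the bar top running from (318,185) to (320,256), nearly upright in the image. The red tip is at (185,187), the pivot at (154,290) and the inner end of the green mark at (126,178).

```bash
cat > m.py <<'E'
from h import *
def need(f,tip,piv,gr,z=67):
    p=[atz(f,x,z) for x in(tip,piv,gr)]
    a=lambda v:np.arctan2(v[1],v[0])
    print('tip,piv,green',[x.round(1) for x in p],'len',np.linalg.norm(p[0]-p[1]).round(1),np.linalg.norm(p[2]-p[1]).round(1),'need deg',np.degrees(2*(a(p[2]-p[1])-a(p[0]-p[1]))))
def bar(f,e1,e2):
    p,q=atz(f,e1,105),atz(f,e2,105);v=q-p
    print('bar c',(p+q)/2,'len',np.linalg.norm(v),'ang',np.degrees(np.arctan2(v[1],v[0])))
E
python3 - <<'E'
from m import *
need('w1',(185,187),(154,290),(126,178)); bar('w1',(318,185),(320,256))
im=cv2.imread('pics/w1.png')[120:310,20:380];cv2.imwrite('pics/c1.png',cv2.resize(im,None,fx=2.2,fy=2.2,interpolation=cv2.INTER_CUBIC))
E
```

```text
tip,piv,green [array([ 543.3, -142. ,   67. ]), array([463. , -85.3,  67. ]), array([560.6, -98.8,  67. ])] len 98.3 98.5 need deg 54.658512163789865
bar c [ 502.08257304 -242.19796029  105.        ] len 53.19030919348333 ang 168.683575221028
```

View pics/c1.png

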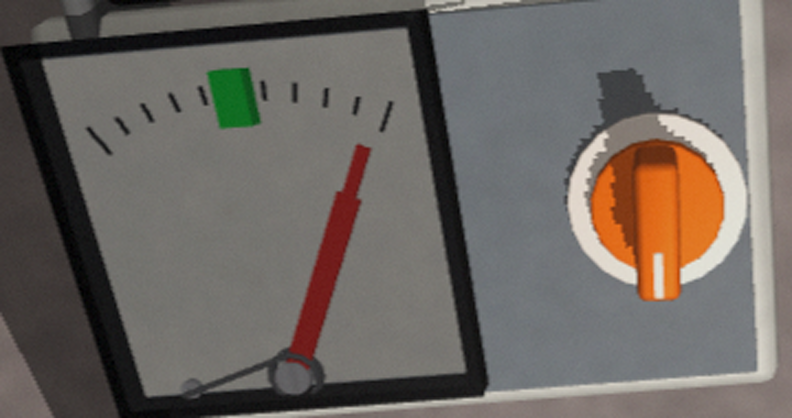

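```bash
python3 - <<'E'
from m import *
need('w1',(185,186.5),(154.5,289.5),(128.6,177.7)); bar('w1',(318.4,194),(319.2,256)); print(atz('w1',(318.6,213),72), atz('w1',(320,206),60))
E
```

```text
tip,piv,green [array([ 543.7, -142.1,   67. ]), array([463.3, -85.9,  67. ]), array([ 560.4, -100.9,   67. ])] len 98.0 98.2 need deg 52.37021801211137
bar c [ 499.00658874 -241.33192558  105.        ] len 46.789502629280776 ang 167.82962552999962
[ 499.81815191 -241.45065722   72.        ] [ 502.29073145 -243.24178259   60.        ]
```

```bash
python3 -m crank '[0.06,0.003,0.0015,0.03,0,0,0, 0.06,0,0,0.04,0,0,0, 0.06,0,0,0.04,0,0,0, 0.06,0,0,0.03,0,0,0, 0.06,0,0,0.014,0,0,0, 0.06,0,0,0,0,0,0]'
python3 -m crank '[0,0,0,0,0,0,0, 0,0,0,0,0,0,0, 0,0,0,0,0,0,0, 0,0,0,0,0,0,0, 0,0,0,0,0,0,0, 0,0,0,0,0,0,0]' 60
```

```text
time_s: 2.95
ee_pos: [499.1, -241.0, 76.8]
orientation: [-0.0, 0.994, -0.114, -0.001]
wrist_force: [0.8, 0.6, 0.5]
gripper_width: 60.0
time_s: 3.7
ee_pos: [500.7, -240.2, 78.7]
orientation: [-0.0, 0.994, -0.114, 0.001]
wrist_force: [0.5, 3.1, 5.9]
gripper_width: 14.0
```

```bash
python3 -m crank '[0,0,0,0,0,0,6, 0,0,0,0,0,0,6, 0,0,0,0,0,0,6, 0,0,0,0,0,0,6, 0,0,0,0,0,0,6, 0,0,0,0,0,0,6, 0,0,0,0,0,0,6, 0,0,0,0,0,0,4, 0,0,0,0,0,0,0, 0,0,0,0,0,0,0]'
python3 - <<'E'
from m import *
a=save('scene','s1');b=save('side','d1');w=save('wrist','w2')
f=lambda i,k:cv2.resize(i,None,fx=k,fy=k,interpolation=cv2.INTER_CUBIC)
A=f(a[140:290,230:390],2.5);B=f(b[150:285,280:420],2.777)
cv2.imwrite('pics/c2.png',np.hstack([A,B])); print(r.read_state()['wrist_torque'],r.read_state()['joint_positions'])
E
```

```text
time_s: 4.95
ee_pos: [499.8, -241.4, 78.7]
orientation: [-0.0, 0.87, -0.493, 0.001]
wrist_force: [-1.7, 0.5, 6.8]
gripper_width: 13.7
[ 0.05288406  0.63051157 -0.03478764] [ 0.27650852  0.51522578  0.14284621  1.95398375 -0.112019    0.67859606
 -2.11393494]
```

View pics/c2.png

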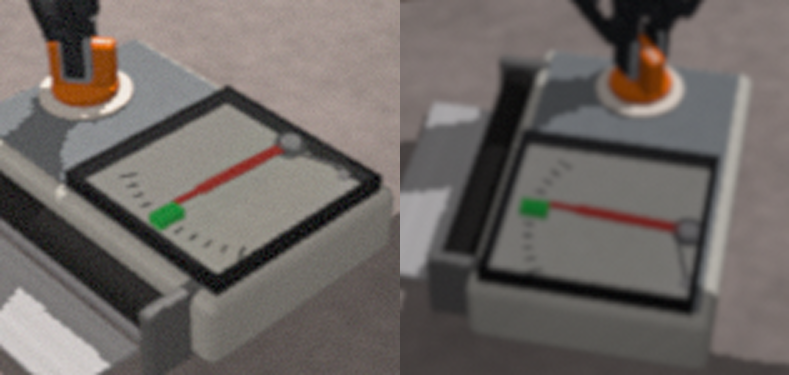

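```bash
python3 - <<'E'
from m import *
a=cv2.imread('pics/s1.png')[208:240,280:352];b=cv2.imread('pics/d1.png')[215:240,320:385]
a=cv2.imread('pics/s1.png')[190:240,280:352]
f=lambda i,k:cv2.resize(i,None,fx=k,fy=k,interpolation=cv2.INTER_CUBIC)
w=cv2.imread('pics/w2.png')
A=f(a,5);B=f(b,6);H=max(A.shape[0],B.shape[0])
p=lambda i:cv2.copyMakeBorder(i,0,H-i.shape[0],0,0,0)
T=np.hstack([p(A),p(B)]); W=f(w,.62)
print(A.shape,B.shape,T.shape)
cv2.imwrite('pics/c3.png',np.vstack([T,cv2.copyMakeBorder(W,0,0,0,T.shape[1]-W.shape[1],0)]))
E
```

```text
(250, 360, 3) (150, 390, 3) (250, 750, 3)
```

View pics/c3.png

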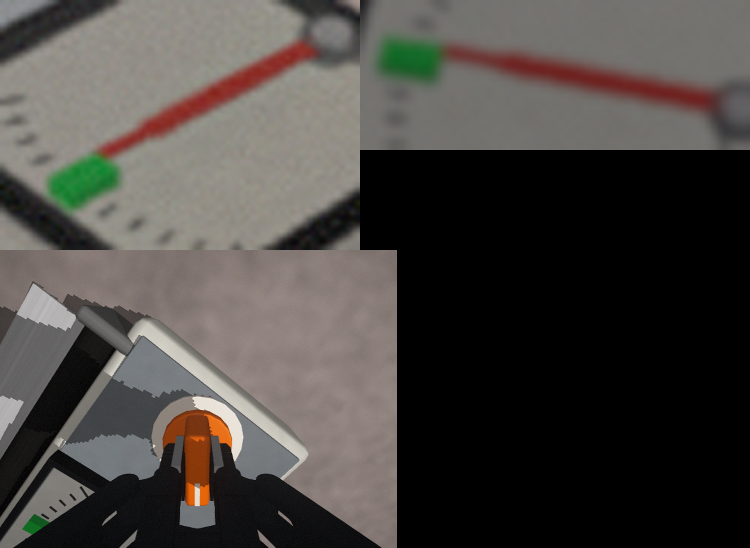

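Both crops show the arm just at the near corner of the green clip. The tip is at scene (103,155) / side (85,52); the inner edge's middle is at about (109,165) / (81,66).

```bash
python3 - <<'E'
from m import *
S=lambda p:np.array(p)/5+[280,190]
D=lambda p:np.array(p)/6+[320,215]
need('s1',S((103,155)),S((330,33)),S((109,165)))
need('d1',D((85,52)),D((377,104)),D((81,66)))
E
```

```text
tip,piv,green [array([559.7, -99.5,  67. ]), array([462. , -81.7,  67. ]), array([562.4, -94.8,  67. ])] len 99.3 101.2 need deg 5.802704264487784
tip,piv,green [array([ 558.8, -104.2,   67. ]), array([463.4, -86.5,  67. ]), array([559.7, -97.6,  67. ])] len 97.0 96.9 need deg 7.811585994949713
```

Both views and the earlier plan agree on about 6.5° more.

```bash
python3 -m crank '[0,0,0,0,0,0,3.5, 0,0,0,0,0,0,3, 0,0,0,0,0,0,0, 0,0,0,0,0,0,0]'
python3 - <<'E'
from m import *
a=save('scene','s2');b=save('side','d2')
f=lambda i,k:cv2.resize(i,None,fx=k,fy=k,interpolation=cv2.INTER_CUBIC)
A=f(a[190:240,280:352],5);B=f(b[215:240,320:385],6)
cv2.imwrite('pics/c4.png',np.hstack([A,cv2.copyMakeBorder(B,0,100,0,0,0)]))
E
```

```text
time_s: 5.6
ee_pos: [499.6, -241.5, 78.7]
orientation: [-0.0, 0.841, -0.542, 0.0]
wrist_force: [-3.2, 0.5, 8.7]
gripper_width: 13.8
```

View pics/c4.png

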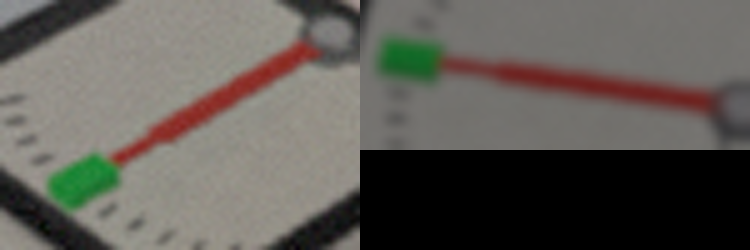

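The arm now points at the middle of the clip in both views. Release, lift and turn back for a check from above.

```bash
python3 -m crank '[0.06,0,0,0,0,0,0, 0.06,0,0,0,0,0,0, 0.06,0,0,0,0,0,0, 0.06,0,0,0,0,0,0, 0.06,0,0,-0.03,0,0,0, 0.06,0,0,-0.03,0,0,0, 0.06,0,0,-0.03,0,0,0, 0.06,0,0,-0.03,0,0,0, 0.06,0,0,-0.03,0,0,-10, 0.06,0,0,0,0,0,-10]'
python3 -m crank '[0.06,0,0,0,0,0,-10, 0.06,0,0,0,0,0,-10, 0.06,0,0,0,0,0,-10, 0.06,0,0,0,0,0,0, 0.06,0,0,0,0,0,0]'
python3 - <<'E'
from m import *
w=save('wrist','w3'); print(r.read_state()['wrist_force'])
cv2.imwrite('pics/c5.png',cv2.resize(w[120:310,20:380],None,fx=2.2,fy=2.2,interpolation=cv2.INTER_CUBIC))
E
```

```text
time_s: 6.95
ee_pos: [500.9, -241.7, 229.9]
orientation: [-0.0, 0.923, -0.385, 0.003]
wrist_force: [-0.6, 0.3, -0.2]
gripper_width: 59.9
time_s: 7.58
ee_pos: [499.4, -241.2, 227.2]
orientation: [0.0, 0.991, -0.137, -0.0]
wrist_force: [-0.3, 0.7, -0.6]
gripper_width: 60.1
[-0.9446389  -0.45208057  0.01085326]
```

View pics/c5.png

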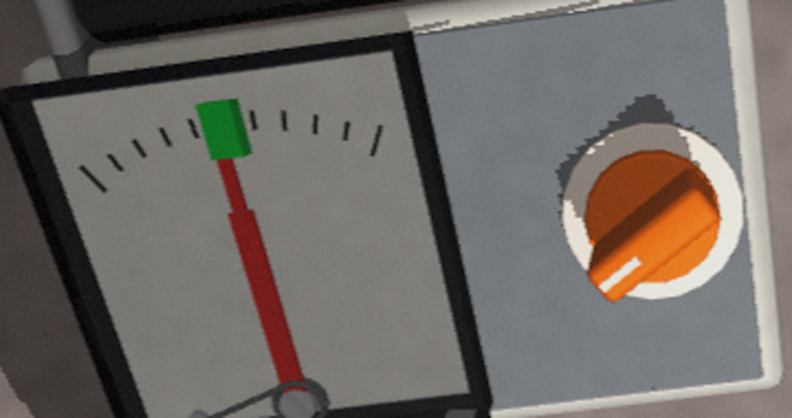

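The wrist view shows the tip at crop (226,160), meeting the clip's inner edge (about x 210–249) and perhaps slightly left of its middle. One enlarged crop to judge this.

```bash
python3 - <<'E'
from m import *
im=cv2.imread('pics/w3.png')[155:215,90:160];cv2.imwrite('pics/c6.png',cv2.resize(im,None,fx=9,fy=9,interpolation=cv2.INTER_CUBIC))
E
```

```text
(no output)
```

View pics/c6.png

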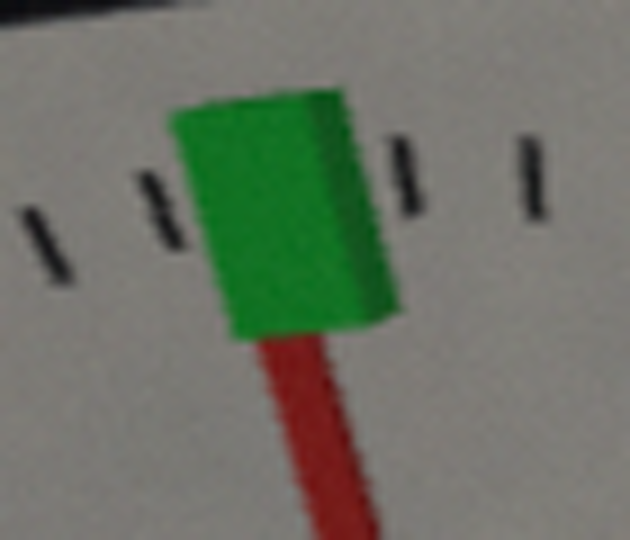

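The arm meets the clip, but the clip's height causes parallax here. A look from straight above the mark would remove it, so I'll work out the shift.

```bash
python3 - <<'E'
from m import *
d=np.load('pics/w3.npz');o=-d['R'].T@d['t'];print('cam',o,'nadir px',pix('w3',o*[1,1,0]))
q=r.read_state()['orientation'];m=Ro.from_quat([q[1],q[2],q[3],q[0]]).as_matrix()
print('shift tool',m.T@(np.array([561,-99,0])-o*[1,1,0]))
E
```

```text
cam [ 579.51268163 -264.86467072  369.0938337 ] nadir px [317.48569982 107.73788369]
shift tool [-6.27917343e+01 -1.54631842e+02 -4.44955107e-03]
```

```bash
python3 -m crank '[0.06,-0.013,-0.031,0,0,0,0, 0.06,-0.013,-0.031,0,0,0,0, 0.06,-0.013,-0.031,0,0,0,0, 0.06,-0.013,-0.031,0,0,0,0, 0.06,-0.011,-0.031,0,0,0,0, 0.06,0,0,0,0,0,0, 0.06,0,0,0,0,0,0]'
python3 - <<'E'
from m import *
w=save('wrist','w4');d=np.load('pics/w4.npz');o=-d['R'].T@d['t'];n=pix('w4',o*[1,1,0]);print(n,r.read_state()['time_s'])
x,y=[int(v) for v in n];x0=x-60;y0=max(0,y-40);print(x0,y0)
cv2.imwrite('pics/c7.png',cv2.resize(w[y0:y0+180,x0:x0+150],None,fx=3.3,fy=3.3,interpolation=cv2.INTER_CUBIC))
E
```

```text
time_s: 8.5
ee_pos: [480.5, -75.4, 227.4]
orientation: [0.0, 0.991, -0.136, 0.0]
wrist_force: [0.5, -0.2, -0.0]
gripper_width: 60.1
[317.31886598 107.97592482] 8.55
257 67
```

View pics/c7.png

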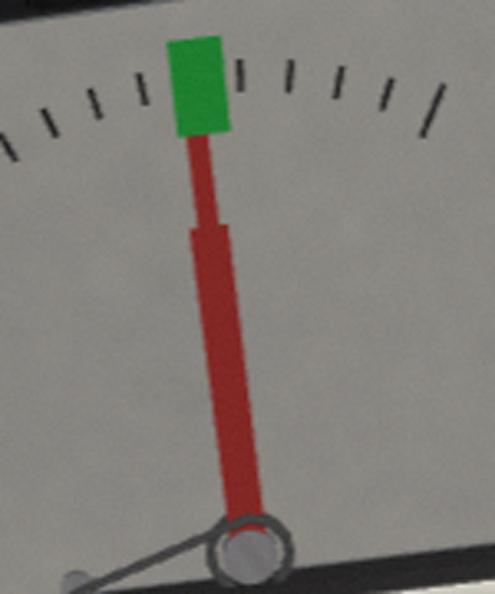

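From straight above, the clip's inner edge spans crop x 178–230 (middle 204) and the tip is centred at about 198. That puts the tip about 1.4 mm from the middle of a 12 mm mark, with the robot clear, so I'll hand in.

```bash
python3 -c "
from cell import r
print(r.read_state()['dq'].round(3)); r.close_job()"
```

```text
[ 0.007  0.001  0.002 -0.001  0.001  0.     0.   ]
the job is handed in; nothing more can be done
```

I gripped the orange knob's bar, turned it about 52.5° (0.92 rad) clockwise, let go and lifted clear. I handed the job in at about 8.6 s of the 32 s allowed. The dimmer was never approached.

- **Result:** the last picture, from straight above, shows the red arm's tip at the inner end of the green mark. It sits about 1.4 mm past the middle of the 12 mm wide clip, and I left that uncorrected.
- **Forces:** the highest wrist force in the readings was about 9 N. After release it was back to about zero.
- **Where checks disagreed:** before the last small turn, the scene and side cameras gave 5.8° and 7.8° still to go, so I used 6.5°. The first wrist view after release suggested up to about 2 mm overshoot because of the clip's height, which is why I took the view from straight above.

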